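# Dock the inspection lamp and switch its charger on

### The job

Take the inspection lamp from its sloping rest and lower it handle-first through the ring of the charging dock until its head sits fully down on the ring. Then switch the charger on: lift the toggle's locking collar, flip the lever right over away from the robot, and let the collar spring back down so that it locks. Leave everything else on the bench where it is.

Things in the scene. Friction and masses are not known exactly. Their poses are not given: they have to be found in the camera images.
- lamp_head (a point): Centre of the head of a loose black inspection lamp, 0.26 kg: round handle 26 mm across, 95 mm long, tapering to 18 mm at the foot; round head 52 mm across, 50 mm long, glass in its end. The point is on the axis, 25 mm from the head's flat shoulder, 120 mm from the foot. Own z: foot to head. At first it leans in the rest, head up, axis 0.5 rad from vertical, point 135 mm above the bench.
- rest: Fixed sloping rest: dark steel base 150 (its x) by 85 by 10 mm and an aluminium V trough, open on its +x and upper side, under the lower 75 mm of the lamp's handle, with a stop plate under the foot. The head stands free above the trough and leans to the rest's -x. Origin: centre of the base, on the bench.
- dock: Fixed charging dock: slab 130 (its x) by 260 (its y) by 12 mm. A steel ring on a post stands over its -y end; a grey housing 90 by 90 mm, 45 mm high, with a locking toggle on top, is at its +y end. Origin: centre of the slab, on the bench.
- ring_mouth (a point): Centre of the dock's level steel ring at its upper face, 125 mm above the bench: bore 34 mm, 50 mm across outside, 14 mm high, free space below down to the slab at 12 mm. Its post (16 mm thick, no higher than the ring) stands 65 mm to the dock's +x of the axis. With the lamp home its shoulder lies on the ring and lamp_head is 25 mm above this point.
- toggle_pivot (a point): Pivot of the toggle lever, in the middle of the housing's top, 45 mm above the bench. Its axes are the dock's; the lever turns about the dock's y.
- collar_grip (a point): Point on the axis of the toggle's round steel collar where to grip it, 65 mm from the pivot along the lever (more when lifted). The round part, 24 mm across, runs from 25 mm below it to 9 mm above; below is a square skirt 25 by 30 mm, 8 mm high. The lever's ball tip ends 19 mm above it. Own z: along the lever away from the pivot; own y: the lever's turning axis.
- charge_lever (a joint): Angle of the toggle lever, rad: 0 = off, leaning 0.5 rad from vertical to the dock's -x; 1.0 = on, leaning 0.5 rad to the dock's +x; end stops at both. It turns easily and drops by its own weight, but only while the collar is lifted.
- lock_collar (a joint): Lift of the collar along the lever, m: 0 = down (locked), 0.014 = top of travel. A spring pulls it down, 3 N at the bottom, 6 N at the top. The lever passes only with the collar lifted at least 0.010 all the way over; let go at either end, the collar springs down and locks.
- wash_bottle: Tall white plastic bottle, 56 mm across and 190 mm high, loose, standing between dock and rest. Origin under its centre. A bystander.
- flux_jar: White jar with black lid, 52 mm across and 70 mm high, loose, standing beside the rest. Origin under its centre. A bystander.
- paste_can: Plain steel can, 50 mm across and 105 mm high, loose, standing close in front of the dock, on the robot's side. Origin under its centre. A bystander.
- spool: Grey solder spool standing on end, 60 mm across and 50 mm high, loose, beside the rest. Origin under its centre. A bystander.
- driver: Screwdriver lying at the far edge of the bench, loose; its own x runs along it. A bystander.
- esd_brush: Brush lying at the far edge of the bench, loose; its own x runs along it. A bystander.

How it is judged:
By the outcome, as a careful person would: the job done as asked, in the order asked, and still so for the second after the job is handed in, with the robot touching nothing.
It also fails if it takes over 58 s, if anything falls off the work surface, if the arm or the gripper's body presses on something with over 40 N, if the wrist force passes 120 N, or if a joint passes its speed limit or range.

### The arm

A 6-joint arm with a two-finger parallel gripper is mounted at the origin on the work surface. World frame = base frame: x ahead of the robot, y to its left, z up, the work surface at z = 0. Lengths are in mm, angles in rad, forces in N, time in s.
With the tool pointing down it reaches from about 375 to 925 mm from the base axis. Payload 5.7 kg.
Tool frame: the origin (TCP) lies midway between the tips of the shut fingers; the grasp point (between the pads) lies 19 mm behind it (ctrl.tcp_to_grasp is the distance from the TCP to the grasp point, in mm); z points along the fingers, y is the line along which they close (so a half turn about z gives the same grasp; the last joint's range is limited). The gripper opens to 88 mm and grips with 3 to 60 N. Pads are 20 mm wide; open, the fingers measure 115 mm over their backs; the gripper's body (75 mm by 178 mm) begins 61 mm behind the grasp point.
Start: joints at [-1.429, 0.359, 1.51, -0, 1.272, -0.115], TCP at [152.378, -580.296, 222.623] pointing down, gripper open.
Joint ranges: [-2.97, 2.97], [-1.01, 2.36], [0.21, 2.38], [-0.96, 4.11], [0.2, 2.71], [-2.98, 2.98]. Speed limits (rad/s): [2.39, 2.39, 3.14, 3.14, 3.14, 3.14].

### API

Orientations are given as a 3x3 rotation matrix whose columns are the frame's x, y, z axes.
In Python, from cell import ctrl gives the robot as it stands.
- The arm moves only by the tool send_rows, never from a script. Its argument "increments" is a list of rows, each an object with "fingers": the closure, from 0 (fully open) to 1 (shut); "translation": the shift along the tool's x, y, z in mm, a list of three; "twist": the turn, a rotation vector about the tool's x, y, z in rad, a list of three. In form: [{"fingers": fingers, "translation": [dx, dy, dz], "twist": [rx, ry, rz]}, ...]. A call has 1 to 12 rows; each row is the pose to reach, as a shift and turn from the pose commanded when the call began, along the tool's axes at that moment; what a row does not reach only later rows make up. A row lasts 1/12 s, in which the tool goes at most 41.7 mm and 7.16 degrees, less where a joint would pass 70% of its speed; a pose out of reach is approached as far as the arm can. A call with a gripper value outside its range is refused whole. The fingers move at their own pace and stop on an object; "squeeze" is the grip in N (left out, the last holds). Time passes only in rows, so rows that repeat a pose let the fingers close. It gives the time, the measured TCP pose, the force, the opening and the grip force at its end, in the units of the state.
- ctrl.sense(): the state, without advancing time (a new reading comes with each control period).
- ctrl.get_image(name): name is "side" or "top"; returns a dict with "color" (384x512x3 uint8, red, green, blue), "depth" (384x512 float32, mm along the optical axis (not along the pixel's ray), 0 where there is no reading), "fx", "fy", "cx", "cy" (pixels), "extrinsics" (4x4, takes a point from camera to world coordinates). Camera axes: x right, y down, z forward; pixel columns grow to the right and rows downward; lengths in mm; the calibration is good to about 2 mm. A picture is of the moment at which its call begins.
- ctrl.sign_off(): hands the job in; it is judged then, once.
Trained networks look in the newest picture that a camera, given by its name, has taken for a name from the list of things; names that differ only in an ending like _2 or _b are one class to them, and where a whole thing is asked for, a point or a joint stands for the part that bears it (a point fixed in the world has none). Each returns a list of dicts, best first, with "p" (0 to 1); they miss things now and then, are a little off and sometimes report something else, mostly with a low value. They report only what shows in the picture. A call takes as long as a camera call.
- ctrl.look_for(camera, query): "box" ([left, top, right, bottom] in pixels, round what is visible of it).
- ctrl.pinpoint(camera, query): "location" ([column, row] in pixels: a listed point, or the origin of a listed thing).
The state is a dict: "time_s": time; "joints": joint angles; "qvel": joint speeds; "joint_efforts": joint torques, N m; "ee_pos": TCP position; "orientation": TCP orientation; "force": force on the tool from outside, world axes, zero at the start; "torque": the same for the moment, N m; "gripper_width": opening from 0.0 (shut) to 1.0 (fully open); "finger_force": force on a finger pad.
Only numpy, scipy, OpenCV 4.12 (cv2) and the standard library are available. Lean on these libraries where they do the work, as an engineer would, in place of code of your own. Each camera call takes 0.05 s, during which the arm holds its last target. There are 200 camera calls.

## Working session

There is one attempt and no reset: what is moved stays moved. The work goes in short steps, Python scripts to look and compute and a tool call to move; the robot and the scene stay as the last step left them, time stands still between calls to the robot, and variables do not carry over. Pictures are saved under pics/ and viewed, at most 10 in all, crops included, and the job is handed in when it is done.

Besides the shell and the picture viewer there is one more tool, called as a command line: name --argument value ..., lists and objects as JSON in quotes. send_rows: Moves the arm, as the interface text tells. Its arguments: {"type":"object","properties":{"increments":{"type":"array","items":{"type":"object","properties":{"fingers":{"type":"number"},"translation":{"type":"array","items":{"type":"number"}},"twist":{"type":"array","items":{"type":"number"}}}}},"squeeze":{"type":"number"}},"required":["increments"]}

```bash
mkdir -p pics; cat > h.py <<'E'
import numpy as np, cv2
from cell import ctrl
def cam(n):
    return ctrl.get_image(n)
def unproj(im,u,v,d):
    p=np.array([(u-im["cx"])*d/im["fx"],(v-im["cy"])*d/im["fy"],d,1.]); return (im["extrinsics"]@p)[:3]
def at_z(im,u,v,z):
    E=im["extrinsics"]; r=E[:3,:3]@np.array([(u-im["cx"])/im["fx"],(v-im["cy"])/im["fy"],1.]); o=E[:3,3]
    return o+r*(z-o[2])/r[2]
def cloud(im):
    d=im["depth"]; v,u=np.mgrid[:d.shape[0],:d.shape[1]]
    P=np.stack([(u-im["cx"])*d/im["fx"],(v-im["cy"])*d/im["fy"],d],-1)
    return P@im["extrinsics"][:3,:3].T+im["extrinsics"][:3,3]
def save(im,f): cv2.imwrite("pics/"+f,im["color"][:,:,::-1])
E
python3 - <<'E'
from h import *
Z=dict(lamp_head=135,rest=0,dock=12,ring_mouth=125,toggle_pivot=45,collar_grip=45+57,wash_bottle=0,flux_jar=0,paste_can=0,spool=0)
for n in("side","top"):
    im=cam(n); save(im,n+"0.png"); print(n,im["extrinsics"].round(2).tolist(),im["fx"])
    for q in Z:
        for r in ctrl.pinpoint(n,q)[:2]:
            u,v=r["location"]; d=im["depth"][int(round(v)),int(round(u))]
            print(q,round(r["p"],2),[round(u,1),round(v,1)],"atz",at_z(im,u,v,Z[q]).round(0),"depth",unproj(im,u,v,d).round(0))
E
```

```text
side [[-0.99, -0.1, 0.1, 491.04], [-0.14, 0.69, -0.71, 717.84], [0.01, -0.72, -0.7, 806.13], [0.0, 0.0, 0.0, 1.0]] 384.5788505991257
lamp_head 0.79 [244.1, 235.6] atz [583. 197. 135.] depth [579. 219. 163.]
rest 0.67 [243.3, 270.6] atz [586. 199.   0.] depth [583. 215.  25.]
rest 0.51 [185.9, 261.2] atz [732. 193.   0.] depth [728. 201.  13.]
dock 0.93 [282.8, 160.0] atz [ 526. -215.   12.] depth [ 525. -175.   46.]
ring_mouth 0.7 [284.9, 111.3] atz [ 535. -319.  125.] depth [ 535. -324.  122.]
toggle_pivot 0.57 [281.3, 165.3] atz [ 527. -151.   45.] depth [ 527. -152.   44.]
toggle_pivot 0.33 [284.5, 109.0] atz [ 543. -455.   45.] depth [ 546. -525.   -1.]
collar_grip 0.61 [298.4, 148.5] atz [ 482. -167.  102.] depth [ 482. -158.  109.]
collar_grip 0.55 [282.5, 162.5] atz [522. -98. 102.] depth [ 524. -164.   45.]
wash_bottle 0.93 [301.7, 214.8] atz [454.  -3.   0.] depth [456.  35.  42.]
wash_bottle 0.65 [244.1, 234.1] atz [602.  87.   0.] depth [579. 217. 165.]
flux_jar 0.61 [227.4, 242.7] atz [640. 122.   0.] depth [634. 145.  32.]
paste_can 0.86 [317.3, 159.0] atz [ 417. -250.  
[... 443 characters left out ...]
152.]
dock 0.6 [346.3, 226.9] atz [ 527. -232.   12.] depth [ 527. -232.   13.]
dock 0.58 [325.9, 240.4] atz [ 491. -175.   12.] depth [ 490. -159.  112.]
toggle_pivot 0.63 [318.7, 231.3] atz [ 515. -151.   45.] depth [ 514. -146.   82.]
toggle_pivot 0.18 [328.9, 240.7] atz [ 490. -178.   45.] depth [ 489. -166.  112.]
collar_grip 0.56 [328.5, 241.7] atz [ 487. -167.  102.] depth [ 487. -165.  115.]
wash_bottle 0.78 [261.9, 257.5] atz [447.   0.   0.] depth [452.   3. 190.]
flux_jar 0.8 [216.9, 189.9] atz [635. 124.   0.] depth [626. 118.  66.]
paste_can 0.98 [352.5, 265.1] atz [ 423. -249.    0.] depth [ 427. -228.   91.]
spool 0.62 [162.2, 217.5] atz [560. 275.   0.] depth [556. 264.  50.]
```

```bash
python3 - <<'E'
import cv2
a=cv2.imread("pics/side0.png")[60:340,130:390]; b=cv2.imread("pics/top0.png")[150:300,120:420]
cv2.imwrite("pics/side0c.png",cv2.resize(a,None,fx=2.1,fy=2.1,interpolation=3))
cv2.imwrite("pics/top0c.png",cv2.resize(b,None,fx=2.6,fy=2.6,interpolation=3))
E
```

```text
(no output)
```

View pics/side0c.png

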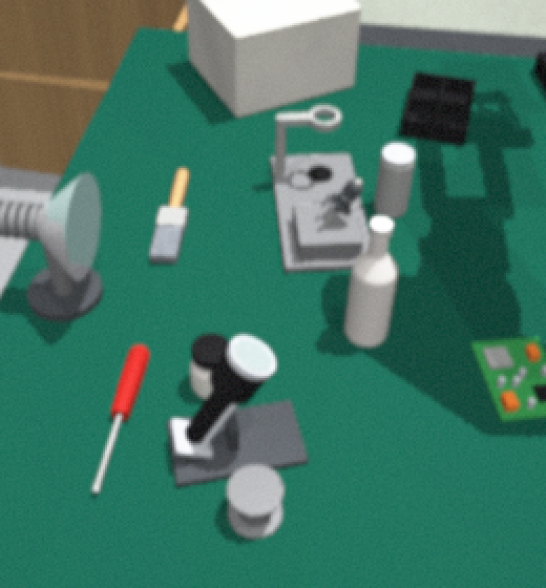

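View pics/top0c.png

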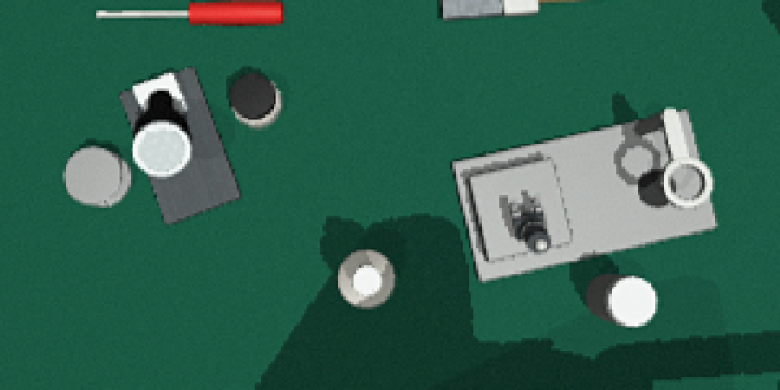

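The side crop shows the lamp leaning toward the robot (head at side px ~(248,230)), with the ring at (285,115) and the lever leaning toward the robot at (296,152). The top crop gives the ring at px (384,220) and the toggle ball at (327,243). It also shows dock yaw of about 0.21 and rest yaw of about 0.33. Next I'll refine these with the depth clouds.

```bash
cat > meas.py <<'E'
from h import *
if __name__=="__main__":
    s=ctrl.sense(); print(s["time_s"],s["ee_pos"],s["orientation"],s["gripper_width"],ctrl.tcp_to_grasp)
    for n in("top","side"):
        im=cam(n); C=cloud(im); ok=im["depth"]>0; print(n)
        def sel(c,r,z0,z1): return C[ok&(np.hypot(C[...,0]-c[0],C[...,1]-c[1])<r)&(C[...,2]>z0)&(C[...,2]<z1)]
        # ring: circle from upper face points
        P=sel((537,-320),38,115,135)
        (x,y),r=cv2.minEnclosingCircle(P[np.hypot(P[:,0]-535,P[:,1]+320)<32][:,:2].astype(np.float32)); print("ring pts",len(P),P.mean(0).round(1),np.median(P[:,2]).round(1),"circ",round(x,1),round(y,1),round(r,1))
        # lamp glass
        P=sel((578,203),45,142,190)
        a=np.array([-.454,-.153,.878]); c=np.median(P,0); h=P@a; T=P[h>np.percentile(h,95)-8]
        u,w,vt=np.linalg.svd(T-T.mean(0)); print("lamp",len(P),len(T),"disc c",T.mean(0).round(1),"mid",((T.max(0)+T.min(0))/2).round(1),"n",vt[2].round(2),"ext",(T.max(0)-T.min(0)).round(0))
        # dock slab / housing
        for nm,z0,z1,c,rr in(("slab",7,17,(525,-225),170),("house",40,50,(525,-150),75),("restbase",6,14,(572,200),95)):
            P=sel(c,rr,z0,z1)[:,:2].astype(np.float32); R=cv2.minAreaRect(P); print(nm,len(P),[np.round(q,1) for q in R])
        P=sel((487,-165),40,85,140); print("collar",len(P),P.mean(0).round(1),"highest",P[P[:,2]>P[:,2].max()-6].mean(0).round(1))
E
python3 meas.py
```

```text
1.1 [ 152.37436707 -580.2937155   222.62301546] [[ 9.67216396e-01  2.53953623e-01 -1.39342871e-05]
 [ 2.53953623e-01 -9.67216391e-01  1.05040546e-04]
 [ 1.31979562e-05 -1.05135601e-04 -9.99999994e-01]] 0.9992818083078052 18.700000000000003
top
ring pts 173 [ 540.3 -305.6  124.1] 124.4 circ 540.1 -303.5 24.4
lamp 431 370 disc c [574.5 194.2 158.5] mid [574.8 194.7 158.8] n [-0.44 -0.18  0.88] ext [49. 50. 31.]
slab 2777 [array([ 503. , -234.4]), array([195.5, 260.4]), np.float64(12.2)]
house 894 [array([ 519.2, -154.1]), array([89.5, 90.5]), np.float64(12.0)]
restbase 912 [array([587.6, 198.9]), array([140. , 157.9]), np.float64(80.8)]
collar 139 [ 495.  -157.9  103.2] highest [ 485.  -160.8  116.8]
side
ring pts 87 [ 537.8 -305.1  122. ] 123.0 circ 536.3 -307.5 22.9
lamp 490 344 disc c [570.6 199.1 158.6] mid [571.1 196.1 157.1] n [ 0.44  0.13 -0.89] ext [49. 54. 28.]
slab 1190 [array([ 497.7, -232.3]), array([196.7, 261.2]), np.float64(12.1)]
house 522 [array([ 514.5, -151.4]), array([89.4, 92.6]), np.float64(12.1)]
restbase 1317 [array([593.6, 186.5]), array([150.1, 120. ]), np.float64(19.6)]
collar 108 [ 488.3 -152.8  101.5] highest [ 479.4 -157.9  116.2]
```

```bash
cat > go.py <<'E'
from h import *
from scipy.spatial.transform import Rotation as R
def frame(yaw,pitch):  # pitch>0: tool z tilts toward heading 'yaw' (points forward-down)
    z=np.array([np.sin(pitch)*np.cos(yaw),np.sin(pitch)*np.sin(yaw),-np.cos(pitch)])
    y=np.array([np.sin(yaw),-np.cos(yaw),0]); return np.column_stack([np.cross(y,z),y,z])
def rel(targets):
    s=ctrl.sense(); p=np.array(s["ee_pos"]); O=np.array(s["orientation"])
    print("t",s["time_s"],"p",p.round(1),"z",O[:,2].round(3),"w",round(s["gripper_width"],3),"F",np.round(s["force"],1),"q",np.round(s["joints"],2))
    for t,F in targets: print(np.array(t).round(1),"->",(O.T@(np.array(t)-p)).round(1),R.from_matrix(O.T@F).as_rotvec().round(3))
E
python3 -c "
from go import *
F=frame(.335,.5); z=F[:,2]; T=np.array([590.2,202.1,123.5])
rel([((152,-580,320),frame(.257,0)),((400,-250,330),frame(.3,.2)),(T-80*z+[0,0,110],F),(T-80*z,F)])"
```

```text
t 1.2 p [ 152.4 -580.3  222.6] z [-0.  0. -1.] w 1.0 F [ 0.5  0.2 -0.9] q [-1.43  0.36  1.51  0.    1.27 -0.12]
[ 152 -580  320] -> [ -0.3  -0.4 -97.4] [-0. -0. -0.]
[ 400 -250  330] -> [ 323.4 -256.6 -107.3] [ 0.004  0.2   -0.043]
[554.  189.5 303.7] -> [ 583.9 -642.5  -81. ] [ 0.019  0.5   -0.077]
[554.  189.5 193.7] -> [ 583.9 -642.5   29. ] [ 0.019  0.5   -0.077]
```

send_rows --increments '[{"fingers":0,"translation":[0,0,-40],"twist":[0,0,0]},{"fingers":0,"translation":[0,0,-80],"twist":[0,0,0]},{"fingers":0,"translation":[25,-20,-100],"twist":[0,0.05,0]},{"fingers":0,"translation":[55,-45,-105],"twist":[0,0.1,0]},{"fingers":0,"translation":[85,-70,-107],"twist":[0,0.1,0]},{"fingers":0,"translation":[115,-95,-107],"twist":[0,0.15,0]},{"fingers":0,"translation":[145,-120,-107],"twist":[0,0.2,-0.02]},{"fingers":0,"translation":[175,-145,-107],"twist":[0,0.2,-0.02]},{"fingers":0,"translation":[205,-170,-107],"twist":[0,0.2,-0.04]},{"fingers":0,"translation":[235,-195,-107],"twist":[0,0.2,-0.04]},{"fingers":0,"translation":[265,-220,-107],"twist":[0,0.2,-0.04]},{"fingers":0,"translation":[295,-250,-107],"twist":[0,0.2,-0.04]}]'

```text
time_s: 2.2
ee_pos: [374.7, -263.2, 329.9]
orientation: [[0.937, 0.291, 0.192], [0.286, -0.957, 0.053], [0.199, 0.005, -0.98]]
force: [1.3, -0.5, 0.0]
gripper_width: 1.001
finger_force: 0.0
```

```bash
python3 -c "
from go import *
F=frame(.335,.5); z=F[:,2]; T=np.array([590.2,202.1,123.5])
rel([(T-80*z+[0,0,110],F),(T-80*z,F)])"
```

```text
t 2.2 p [ 374.7 -263.2  329.9] z [ 0.192  0.053 -0.98 ] w 1.001 F [ 1.3 -0.5  0. ] q [-0.92 -0.01  1.72  0.19  1.35  0.32]
[554.  189.5 303.7] -> [ 292.5 -381.    84.3] [ 0.018  0.3   -0.035]
[554.  189.5 193.7] -> [ 270.6 -381.5  192.1] [ 0.018  0.3   -0.035]
```

send_rows --increments '[{"fingers":0,"translation":[25,-32,5],"twist":[0,0.03,0]},{"fingers":0,"translation":[50,-64,10],"twist":[0,0.06,0]},{"fingers":0,"translation":[75,-96,17],"twist":[0,0.1,0]},{"fingers":0,"translation":[100,-128,25],"twist":[0.01,0.13,-0.02]},{"fingers":0,"translation":[125,-160,33],"twist":[0.01,0.16,-0.02]},{"fingers":0,"translation":[150,-192,42],"twist":[0.01,0.2,-0.02]},{"fingers":0,"translation":[175,-224,50],"twist":[0.01,0.23,-0.03]},{"fingers":0,"translation":[200,-256,58],"twist":[0.015,0.25,-0.03]},{"fingers":0,"translation":[225,-290,66],"twist":[0.018,0.28,-0.035]},{"fingers":0,"translation":[250,-320,72],"twist":[0.018,0.3,-0.035]},{"fingers":0,"translation":[272,-350,78],"twist":[0.018,0.3,-0.035]},{"fingers":0,"translation":[292,-381,84],"twist":[0.018,0.3,-0.035]}]'

```text
time_s: 3.2
ee_pos: [552.4, 190.7, 304.1]
orientation: [[0.828, 0.33, 0.453], [0.289, -0.944, 0.159], [0.48, -0.001, -0.877]]
force: [-0.1, -1.0, -0.7]
gripper_width: 0.999
finger_force: 0.0
```

```bash
python3 -c "
from go import *
F=frame(.335,.5); z=F[:,2]; T=np.array([590.2,202.1,123.5])
rel([(T-80*z,F),(T-40*z,F),(T,F)])"
```

```text
t 3.2 p [552.4 190.7 304.1] z [ 0.453  0.159 -0.877] w 0.999 F [-0.1 -1.  -0.7] q [0.16 0.03 1.85 0.12 0.77 1.33]
[554.  189.5 193.7] -> [-52.1   1.8  97.4] [-0.001 -0.001  0.   ]
[572.1 195.8 158.6] -> [-52.1   1.9 137.4] [-0.001 -0.001  0.   ]
[590.2 202.1 123.5] -> [-52.2   1.9 177.4] [-0.001 -0.001  0.   ]
```

send_rows --increments '[{"fingers":0,"translation":[-17,0.6,32],"twist":[0,0,0]},{"fingers":0,"translation":[-34,1.2,65],"twist":[0,0,0]},{"fingers":0,"translation":[-52,1.8,97],"twist":[0,0,0]},{"fingers":0,"translation":[-52,1.8,117],"twist":[0,0,0]},{"fingers":0,"translation":[-52,1.8,137],"twist":[0,0,0]},{"fingers":0,"translation":[-52,1.8,152],"twist":[0,0,0]},{"fingers":0,"translation":[-52,1.8,165],"twist":[0,0,0]},{"fingers":0,"translation":[-52,1.8,174],"twist":[0,0,0]},{"fingers":0,"translation":[-52,1.8,177],"twist":[0,0,0]},{"fingers":0,"translation":[-52,1.8,177],"twist":[0,0,0]}]'

```text
time_s: 4.03
ee_pos: [589.7, 200.0, 123.0]
orientation: [[0.829, 0.329, 0.452], [0.289, -0.944, 0.159], [0.479, -0.001, -0.878]]
force: [0.9, -1.5, -0.2]
gripper_width: 0.998
finger_force: 0.0
```

send_rows --increments '[{"fingers":0.3,"translation":[0,0,0],"twist":[0,0,0]},{"fingers":0.4,"translation":[0,0,0],"twist":[0,0,0]},{"fingers":0.5,"translation":[0,0,0],"twist":[0,0,0]},{"fingers":0.6,"translation":[0,0,0],"twist":[0,0,0]},{"fingers":0.7,"translation":[0,0,0],"twist":[0,0,0]},{"fingers":1,"translation":[0,0,0],"twist":[0,0,0]},{"fingers":1,"translation":[0,0,0],"twist":[0,0,0]},{"fingers":1,"translation":[0,0,0],"twist":[0,0,0]}]' --squeeze 30

```text
time_s: 4.7
ee_pos: [589.5, 201.0, 124.4]
orientation: [[0.829, 0.33, 0.453], [0.288, -0.944, 0.16], [0.48, -0.002, -0.877]]
force: [-3.3, 5.7, 5.7]
gripper_width: 0.592
finger_force: 30.0
```

send_rows --increments '[{"fingers":1,"translation":[0,0,-5],"twist":[0,0,0]},{"fingers":1,"translation":[0,0,-12],"twist":[0,0,0]},{"fingers":1,"translation":[0,0,-22],"twist":[0,0,0]},{"fingers":1,"translation":[0,0,-35],"twist":[0,0,0]},{"fingers":1,"translation":[0,0,-50],"twist":[0,0,0]},{"fingers":1,"translation":[0,0,-65],"twist":[0,0,0]},{"fingers":1,"translation":[0,0,-80],"twist":[0,0,0]},{"fingers":1,"translation":[0,0,-95],"twist":[0,0,0]},{"fingers":1,"translation":[12,0,-120],"twist":[0,0,0]},{"fingers":1,"translation":[24,0,-145],"twist":[0,0,0]},{"fingers":1,"translation":[32,0,-160],"twist":[0,-0.08,0]},{"fingers":1,"translation":[32,0,-160],"twist":[0,-0.16,0]}]'

```text
time_s: 5.7
ee_pos: [543.8, 183.2, 283.7]
orientation: [[0.89, 0.328, 0.317], [0.309, -0.945, 0.109], [0.336, 0.001, -0.942]]
force: [1.8, -0.2, -0.8]
gripper_width: 0.589
finger_force: 29.9
```

```bash
python3 -c "
from go import *
F=frame(.3,0)
rel([((540,150,290),F),((539,-305,290),frame(.21,0))])
im=cam('side'); save(im,'s1.png')
im=cam('top');save(im,'t1.png')
import cv2
a=cv2.imread('pics/s1.png')[60:340,130:390];b=cv2.imread('pics/t1.png')[90:370,130:390]
cv2.imwrite('pics/st1.png',cv2.resize(np.hstack([a,b]),None,fx=1.5,fy=1.5,interpolation=3))"
```

```text
t 5.7 p [543.8 183.2 283.7] z [ 0.317  0.109 -0.942] w 0.589 F [ 1.8 -0.2 -0.8] q [0.17 0.09 1.77 0.07 0.94 1.37]
[540 150 290] -> [-11.5  30.1 -10.8] [-0.005 -0.342  0.034]
[ 539 -305  290] -> [-153.1  459.6  -60.9] [-0.021 -0.342  0.123]
```

View pics/st1.png

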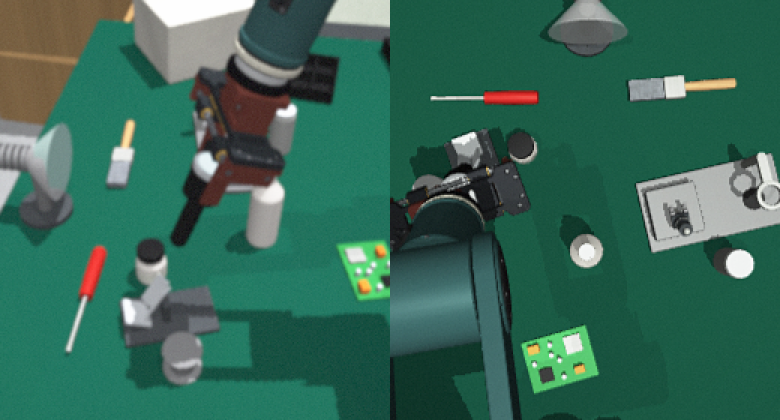

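The lamp is held with its handle along the tool axis (side px about (253,205)), and nothing else has moved. Next I'll carry it level, clear of the bottle, to above the ring.

send_rows --increments '[{"fingers":1,"translation":[-8,20,-5],"twist":[0,-0.1,0]},{"fingers":1,"translation":[-18,50,-12],"twist":[0,-0.2,0.02]},{"fingers":1,"translation":[-30,88,-18],"twist":[-0.01,-0.3,0.04]},{"fingers":1,"translation":[-43,126,-23],"twist":[-0.01,-0.342,0.05]},{"fingers":1,"translation":[-56,164,-28],"twist":[-0.015,-0.342,0.06]},{"fingers":1,"translation":[-69,202,-33],"twist":[-0.015,-0.342,0.07]},{"fingers":1,"translation":[-82,240,-38],"twist":[-0.02,-0.342,0.08]},{"fingers":1,"translation":[-95,278,-42],"twist":[-0.021,-0.342,0.09]},{"fingers":1,"translation":[-107,316,-47],"twist":[-0.021,-0.342,0.1]},{"fingers":1,"translation":[-120,354,-52],"twist":[-0.021,-0.342,0.11]},{"fingers":1,"translation":[-132,392,-56],"twist":[-0.021,-0.342,0.12]},{"fingers":1,"translation":[-143,430,-59],"twist":[-0.021,-0.342,0.123]}]'

```text
time_s: 6.8
ee_pos: [538.0, -274.4, 284.9]
orientation: [[0.978, 0.21, -0.003], [0.21, -0.978, 0.002], [-0.003, -0.002, -1.0]]
force: [0.6, 0.2, -1.7]
gripper_width: 0.587
finger_force: 29.9
```

send_rows --increments '[{"fingers":1,"translation":[-6,20,0],"twist":[0,0,0]},{"fingers":1,"translation":[-7,30,0],"twist":[0,0,0]},{"fingers":1,"translation":[-7,30,0],"twist":[0,0,0]}]'

```text
time_s: 7.05
ee_pos: [538.1, -305.3, 284.8]
orientation: [[0.978, 0.207, -0.004], [0.208, -0.978, 0.001], [-0.003, -0.002, -1.0]]
force: [0.9, 0.4, -2.8]
gripper_width: 0.588
finger_force: 29.9
```

```bash
cat > lamp.py <<'E'
from go import *
s=ctrl.sense(); p=np.array(s["ee_pos"]); O=np.array(s["orientation"])
for n in("side","top"):
    im=cam(n); C=cloud(im); ok=im["depth"]>0
    rr=ctrl.pinpoint(n,"lamp_head")[:1]; print(n,"head",[(r["p"],at_z(im,*r["location"],p[2]+13.7).round(1)) for r in rr])
    dark=im["color"].max(2)<45
    q=(C-p)@O   # tool coords
    m=ok&dark&(np.hypot(q[...,0],q[...,1])<40)&(q[...,2]>25)&(q[...,2]<110)
    P=q[m]; print("handle pts",len(P))
    for a,b in((25,45),(45,65),(65,85),(85,110)):
        S=P[(P[:,2]>=a)&(P[:,2]<b)]
        if len(S)>5:
            d=(im["extrinsics"][:3,3]-p)@O; d=d[:2]/np.hypot(*d[:2]); t=np.array([-d[1],d[0]])
            l=S[:,:2]@t; f=S[:,:2]@d
            print((a+b)/2,len(S),"lateral mid",((np.percentile(l,3)+np.percentile(l,97))/2).round(1),"width",(np.ptp(l)).round(1),"front",np.percentile(f,90).round(1),"t",t.round(2))
    save(im,n[0]+"2.png")
F=frame(.21,0); rel([((539,-305,240),F)])
E
python3 lamp.py; python3 -c "
import cv2
a=cv2.imread('pics/s2.png')[20:240,200:400]
cv2.imwrite('pics/s2c.png',cv2.resize(a,None,fx=2.6,fy=2.6,interpolation=3))"
```

```text
side head [(0.57, array([ 539.9, -297.6,  298.5]))]
handle pts 139
35.0 43 lateral mid -2.5 width 18.3 front 14.6 t [0.99 0.16]
55.0 39 lateral mid -3.1 width 17.8 front 14.5 t [0.99 0.16]
75.0 35 lateral mid -3.4 width 15.6 front 14.8 t [0.99 0.16]
97.5 22 lateral mid -2.1 width 17.8 front 14.2 t [0.99 0.16]
top head []
handle pts 0
t 7.25 p [ 538.8 -301.8  286.4] z [-0.003  0.002 -1.   ] w 0.587 F [ 0.4 -0.6 -1.5] q [-0.62  0.34  1.38 -0.    1.43  0.74]
[ 539 -305  240] -> [-0.4  3.2 46.4] [-0.002  0.003  0.003]
```

View pics/s2c.png

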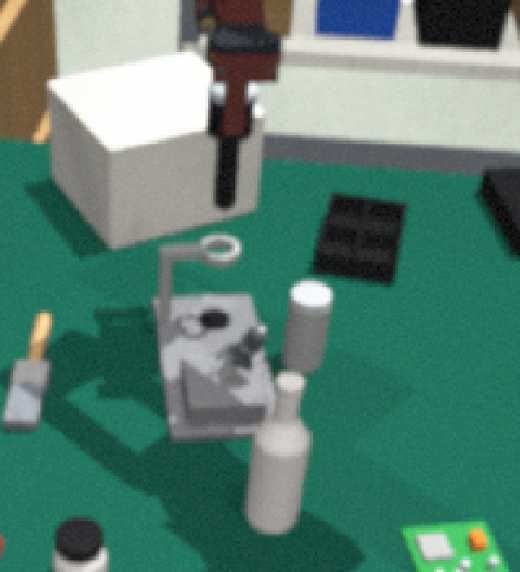

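The lamp hangs vertical above the ring: handle at side px (287,86), ring at (285,115). The handle sits about 3 mm toward tool −x, so I'll compensate and lower it in steps.

send_rows --increments '[{"fingers":1,"translation":[1,2,15],"twist":[0,0,0]},{"fingers":1,"translation":[1.5,3,35],"twist":[0,0,0]},{"fingers":1,"translation":[1.5,3,47],"twist":[0,0,0]},{"fingers":1,"translation":[1.5,3,50],"twist":[0,0,0]},{"fingers":1,"translation":[1.5,3,50],"twist":[0,0,0]},{"fingers":1,"translation":[1.5,3,50],"twist":[0,0,0]},{"fingers":1,"translation":[1.5,3,55],"twist":[0,0,0]},{"fingers":1,"translation":[1.5,3,60],"twist":[0,0,0]},{"fingers":1,"translation":[1.5,3,66],"twist":[0,0,0]},{"fingers":1,"translation":[1.5,3,70],"twist":[0,0,0]},{"fingers":1,"translation":[1.5,3,70],"twist":[0,0,0]}]'

```text
time_s: 8.17
ee_pos: [540.2, -306.2, 215.5]
orientation: [[0.978, 0.21, -0.004], [0.21, -0.978, 0.001], [-0.004, -0.002, -1.0]]
force: [-0.5, -0.2, -2.4]
gripper_width: 0.587
finger_force: 29.9
```

```bash
sed -i 's/"2.png"/"3.png"/' lamp.py; python3 lamp.py; python3 -c "
import cv2
a=cv2.imread('pics/s3.png')[50:150,230:340];b=cv2.imread('pics/t3.png')[160:260,330:440]
cv2.imwrite('pics/st3.png',cv2.resize(a,None,fx=5,fy=5,interpolation=3))"
```

```text
side head [(0.75, array([ 541.6, -309.8,  229.2]))]
handle pts 108
35.0 34 lateral mid -1.8 width 17.8 front 14.5 t [0.99 0.16]
55.0 33 lateral mid -2.7 width 16.4 front 14.5 t [0.99 0.16]
75.0 33 lateral mid -2.3 width 18.0 front 14.4 t [0.99 0.16]
97.5 8 lateral mid -2.6 width 18.6 front 16.1 t [0.99 0.16]
top head [(0.65, array([ 507.1, -121. ,  229.2]))]
handle pts 0
t 8.3667 p [ 540.8 -306.5  216.7] z [-0.003  0.001 -1.   ] w 0.591 F [ 0.1  0.7 -2.2] q [-0.63  0.4   1.47 -0.    1.28  0.73]
[ 539 -305  240] -> [ -1.5  -1.8 -23.3] [-0.001  0.003  0.001]
```

View pics/st3.png

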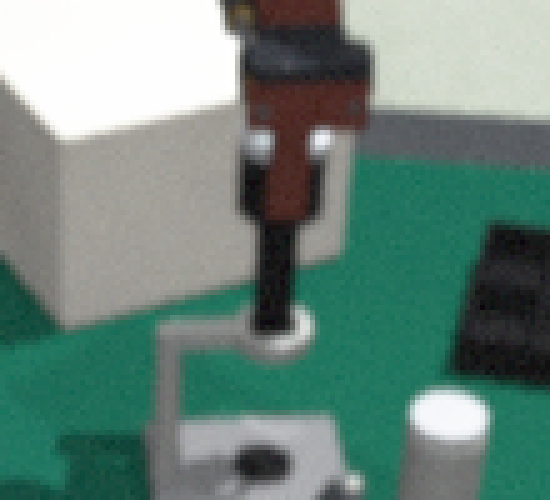

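The foot has entered the ring: handle at crop x≈275 against ring centre ≈279, so it is about 2–3 mm too far in +x. I'll nudge it −x and keep lowering.

send_rows --increments '[{"fingers":1,"translation":[-2.5,0,3],"twist":[0,0,0]},{"fingers":1,"translation":[-2.5,0,12],"twist":[0,0,0]},{"fingers":1,"translation":[-2.5,0,22],"twist":[0,0,0]},{"fingers":1,"translation":[-2.5,0,32],"twist":[0,0,0]},{"fingers":1,"translation":[-2.5,0,42],"twist":[0,0,0]},{"fingers":1,"translation":[-2.5,0,50],"twist":[0,0,0]},{"fingers":1,"translation":[-2.5,0,58],"twist":[0,0,0]},{"fingers":1,"translation":[-2.5,0,65],"twist":[0,0,0]},{"fingers":1,"translation":[-2.5,0,70],"twist":[0,0,0]},{"fingers":1,"translation":[-2.5,0,70],"twist":[0,0,0]}]'

```text
time_s: 9.2
ee_pos: [537.7, -306.2, 145.0]
orientation: [[0.978, 0.21, -0.004], [0.21, -0.978, 0.002], [-0.004, -0.003, -1.0]]
force: [1.2, 4.4, -5.3]
gripper_width: 0.585
finger_force: 29.9
```

send_rows --increments '[{"fingers":1,"translation":[0,0,2],"twist":[0,0,0]},{"fingers":1,"translation":[0,0,4],"twist":[0,0,0]},{"fingers":1,"translation":[0,0,5.5],"twist":[0,0,0]},{"fingers":1,"translation":[0,0,7],"twist":[0,0,0]},{"fingers":1,"translation":[0,0,7],"twist":[0,0,0]}]'

```text
time_s: 9.62
ee_pos: [538.3, -306.2, 139.7]
orientation: [[0.978, 0.21, -0.003], [0.21, -0.978, 0.002], [-0.002, -0.002, -1.0]]
force: [0.7, 6.7, -0.8]
gripper_width: 0.588
finger_force: 30.0
```

```bash
python3 -c "
from go import *
rel([])
im=cam('side'); save(im,'s4.png');C=cloud(im)
a=cv2.imread('pics/s4.png')[50:150,230:340]
cv2.imwrite('pics/s4c.png',cv2.resize(a,None,fx=5,fy=5,interpolation=3)); rel([])"
```

```text
t 9.6167 p [ 538.3 -306.2  139.7] z [-0.003  0.002 -1.   ] w 0.588 F [ 0.7  6.7 -0.8] q [-0.63  0.47  1.56 -0.    1.12  0.73]
t 9.6667 p [ 538.3 -306.2  139.7] z [-0.003  0.002 -1.   ] w 0.59 F [ 1.2  5.9 -0.5] q [-0.63  0.47  1.56 -0.    1.12  0.73]
```

View pics/s4c.png

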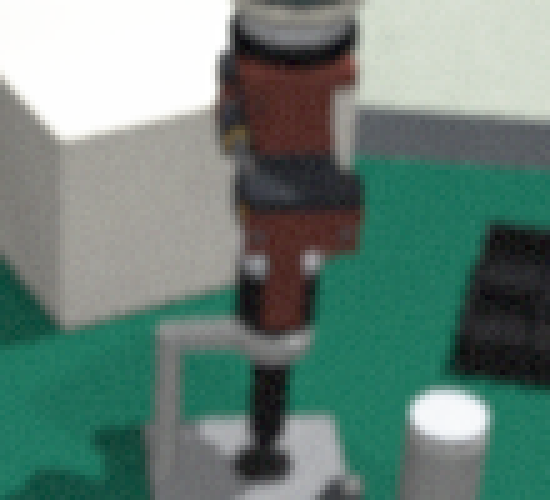

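The head is nearly down on the ring (crop (275,330)). Fy of +6 N says the handle is rubbing the −y side of the bore, so I'll shift +y 2–3 mm and lower to contact.

send_rows --increments '[{"fingers":1,"translation":[0,-1.5,0],"twist":[0,0,0]},{"fingers":1,"translation":[0,-2.5,1],"twist":[0,0,0]},{"fingers":1,"translation":[0,-2.5,2],"twist":[0,0,0]},{"fingers":1,"translation":[0,-2.5,3],"twist":[0,0,0]},{"fingers":1,"translation":[0,-2.5,4],"twist":[0,0,0]},{"fingers":1,"translation":[0,-2.5,4],"twist":[0,0,0]}]'

```text
time_s: 10.17
ee_pos: [537.8, -305.4, 137.1]
orientation: [[0.978, 0.21, -0.002], [0.21, -0.978, -0.001], [-0.002, 0.001, -1.0]]
force: [-2.8, 1.2, 6.9]
gripper_width: 0.59
finger_force: 30.0
```

send_rows --increments '[{"fingers":0.3,"translation":[0,0,0],"twist":[0,0,0]},{"fingers":0.2,"translation":[0,0,0],"twist":[0,0,0]},{"fingers":0.1,"translation":[0,0,0],"twist":[0,0,0]},{"fingers":0,"translation":[0,0,0],"twist":[0,0,0]},{"fingers":0,"translation":[0,0,0],"twist":[0,0,0]},{"fingers":0,"translation":[0,0,-10],"twist":[0,0,0]},{"fingers":0,"translation":[0,0,-30],"twist":[0,0,0]},{"fingers":0,"translation":[0,0,-60],"twist":[0,0,0]},{"fingers":0,"translation":[0,0,-95],"twist":[0,0,0]},{"fingers":0,"translation":[0,0,-130],"twist":[0,0,0]},{"fingers":0,"translation":[-30,-10,-130],"twist":[0,0,0]},{"fingers":0,"translation":[-50,-40,-130],"twist":[0,0,0]}]'

```text
time_s: 11.17
ee_pos: [482.7, -280.1, 269.6]
orientation: [[0.978, 0.209, 0.003], [0.209, -0.978, -0.006], [0.002, 0.007, -1.0]]
force: [-0.3, 0.9, -0.1]
gripper_width: 1.002
finger_force: 0.0
```

```bash
python3 - <<'E'
from go import *
for n in("side","top"):
    im=cam(n); C=cloud(im); ok=im["depth"]>0; save(im,n[0]+"5.png")
    m=ok&(np.hypot(C[...,0]-538,C[...,1]+305)<40)&(C[...,2]>150)&(C[...,2]<195); P=C[m]
    if len(P): T=P[P[:,2]>165]; print(n,len(P),"top z",np.median(T[:,2]).round(1),((T.max(0)+T.min(0))/2).round(1),np.ptp(T,0).round(1))
    for q in("collar_grip","toggle_pivot"):
        for r in ctrl.pinpoint(n,q)[:1]: print(q,round(r["p"],2),np.round(r["location"],1),at_z(im,*r["location"],102 if q[0]=="c" else 45).round(1))
    m=ok&(np.hypot(C[...,0]-487,C[...,1]+160)<45)&(C[...,2]>55)&(C[...,2]<140); P=C[m]
    for a,b in((60,75),(75,90),(90,105),(105,125)):
        S=P[(P[:,2]>=a)&(P[:,2]<b)]; 
        if len(S)>3: print(a,b,len(S),((S.max(0)+S.min(0))/2).round(1),np.ptp(S,0).round(0))
D=.21; F=frame(D,.5); xd=np.array([np.cos(D),np.sin(D),0])
piv=np.array([517,-153,45.]); L=-F[:,2]; G=piv+65*L; T=G-18.7*L; print("G",G,"T",T)
rel([(T+130*L,F),(T+60*L,F),(T,F)])
a=cv2.imread('pics/s5.png')[60:200,220:360];b=cv2.imread('pics/t5.png')[160:300,280:420]
cv2.imwrite('pics/st5.png',cv2.resize(np.hstack([a,b]),None,fx=2.8,fy=2.8,interpolation=3))
E
```

```text
side 248 top z 175.0 [ 535.2 -303.8  172.1] [52.7 52.8 13.9]
collar_grip 0.49 [297.5 147.3] [ 484.6 -172.3  102. ]
toggle_pivot 0.64 [280.9 165.9] [ 527.9 -148.2   45. ]
60 75 37 [ 504.4 -149.8   67.5] [40. 26. 14.]
75 90 76 [ 501.6 -152.6   82.7] [42. 30. 15.]
90 105 45 [ 487.4 -151.7   97.4] [34. 19. 15.]
105 125 44 [ 482.8 -157.5  112.2] [23. 22. 14.]
top 439 top z 175.9 [ 539.5 -306.   173.4] [50.4 51.8 15.2]
collar_grip 0.61 [186.1 204.6] [584.8 192.5 102. ]
toggle_pivot 0.65 [318.4 230.7] [ 516.8 -150.6   45. ]
60 75 16 [ 508.7 -153.    69. ] [39. 29. 12.]
75 90 83 [ 509.4 -156.1   82.5] [35. 34. 14.]
90 105 35 [ 497.9 -156.7   97.5] [44. 27. 14.]
105 125 75 [ 487.5 -160.8  113.3] [23. 23. 16.]
G [ 486.52195513 -159.49616498  102.04286652] T [ 495.29025419 -157.62726829   85.63207262]
t 11.4667 p [ 481.7 -276.6  266.7] z [-0.001 -0.001 -1.   ] w 0.997 F [ 0.3 -0.4 -0.3] q [-0.64  0.26  1.55 -0.    1.34  0.72]
[ 434.3 -170.6  199.7] -> [ -24.  -113.6   66.9] [0.    0.501 0.001]
[ 467.2 -163.6  138.3] -> [   9.7 -113.6  128.3] [0.    0.501 0.001]
[ 495.3 -157.6   85.6] -> [  38.5 -113.6  180.9] [0.    0.501 0.001]
```

View pics/st5.png

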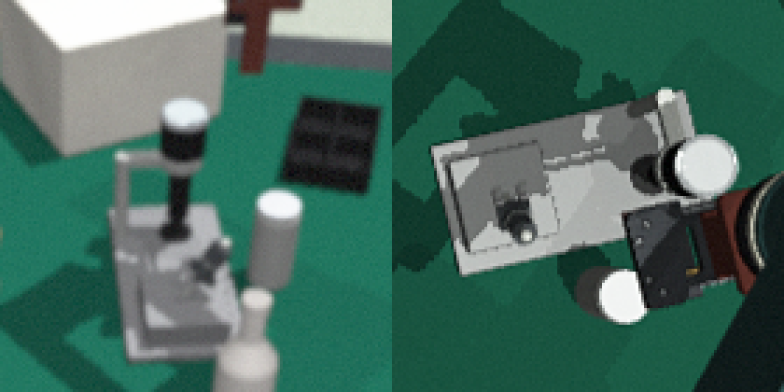

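The lamp is home: top at 175 mm against 175 expected, with its head on the ring at side px (285,108). The lever still leans toward the robot (ball at top px (327,243)). I'll approach the collar along the lever.

send_rows --increments '[{"fingers":0,"translation":[-10,-25,5],"twist":[0,0.1,0]},{"fingers":0,"translation":[-20,-55,15],"twist":[0,0.2,0]},{"fingers":0,"translation":[-24,-85,35],"twist":[0,0.3,0]},{"fingers":0,"translation":[-24,-113,55],"twist":[0,0.4,0]},{"fingers":0,"translation":[-24,-113.6,67],"twist":[0,0.5,0]},{"fingers":0,"translation":[-10,-113.6,93],"twist":[0,0.5,0]},{"fingers":0,"translation":[9.7,-113.6,128],"twist":[0,0.5,0]},{"fingers":0,"translation":[9.7,-113.6,128],"twist":[0,0.5,0]},{"fingers":0,"translation":[9.7,-113.6,128],"twist":[0,0.5,0]}]'

```text
time_s: 12.22
ee_pos: [466.2, -162.5, 136.2]
orientation: [[0.861, 0.211, 0.463], [0.183, -0.978, 0.105], [0.475, -0.006, -0.88]]
force: [0.9, -0.9, 0.2]
gripper_width: 1.0
finger_force: 0.0
```

```bash
python3 - <<'E'
from go import *
D=.21; F=frame(D,.5); piv=np.array([517,-153,45.]); L=-F[:,2]; T=piv+46.3*L
rel([(T+60*L,F),(T+30*L,F),(T,F)])
E
```

```text
t 12.2167 p [ 466.2 -162.5  136.2] z [ 0.463  0.105 -0.88 ] w 1.0 F [ 0.9 -0.9  0.2] q [-0.81  0.21  2.17  0.76  0.63 -0.04]
[ 467.2 -163.6  138.3] -> [ 1.6  1.3 -1.5] [-0.006  0.005 -0.001]
[ 481.2 -160.6  112. ] -> [ 1.8  1.5 28.5] [-0.006  0.005 -0.001]
[ 495.3 -157.6   85.6] -> [ 1.9  1.7 58.5] [-0.006  0.005 -0.001]
```

send_rows --increments '[{"fingers":0,"translation":[1.5,1.5,15],"twist":[-0.006,0.005,0]},{"fingers":0,"translation":[1.8,1.6,32],"twist":[-0.006,0.005,0]},{"fingers":0.2,"translation":[1.9,1.7,46],"twist":[-0.006,0.005,0]},{"fingers":0.3,"translation":[1.9,1.7,55],"twist":[-0.006,0.005,0]},{"fingers":0.4,"translation":[1.9,1.7,58.5],"twist":[-0.006,0.005,0]},{"fingers":0.5,"translation":[1.9,1.7,58.5],"twist":[-0.006,0.005,0]},{"fingers":0.6,"translation":[1.9,1.7,58.5],"twist":[-0.006,0.005,0]}]'

```text
time_s: 12.8
ee_pos: [496.3, -158.9, 89.2]
orientation: [[0.856, 0.208, 0.474], [0.185, -0.978, 0.095], [0.483, 0.006, -0.875]]
force: [-0.1, 0.1, -0.1]
gripper_width: 0.662
finger_force: 0.0
```

send_rows --increments '[{"fingers":0.7,"translation":[0,0,0],"twist":[0,0,0]},{"fingers":0.8,"translation":[0,0,0],"twist":[0,0,0]},{"fingers":1,"translation":[0,0,0],"twist":[0,0,0]},{"fingers":1,"translation":[0,0,0],"twist":[0,0,0]},{"fingers":1,"translation":[0,0,0],"twist":[0,0,0]},{"fingers":1,"translation":[0,0,0],"twist":[0,0,0]}]' --squeeze 45

```text
time_s: 13.3
ee_pos: [495.2, -157.6, 87.8]
orientation: [[0.857, 0.207, 0.472], [0.183, -0.978, 0.097], [0.482, 0.003, -0.876]]
force: [-2.1, 1.8, 5.3]
gripper_width: 0.265
finger_force: 45.0
```

send_rows --increments '[{"fingers":1,"translation":[0,0,-3],"twist":[0,0,0]},{"fingers":1,"translation":[0,0,-6],"twist":[0,0,0]},{"fingers":1,"translation":[0,0,-9],"twist":[0,0,0]},{"fingers":1,"translation":[0,0,-11.5],"twist":[0,0,0]},{"fingers":1,"translation":[0,0,-13],"twist":[0,0,0]},{"fingers":1,"translation":[0,0,-13],"twist":[0,0,0]}]'

```text
time_s: 13.8
ee_pos: [489.0, -159.0, 99.2]
orientation: [[0.857, 0.207, 0.472], [0.183, -0.978, 0.097], [0.482, 0.004, -0.876]]
force: [4.8, 3.2, -4.4]
gripper_width: 0.261
finger_force: 45.0
```

```bash
python3 - <<'E'
from go import *
s=ctrl.sense(); print(s["finger_force"])
D=.21; piv=np.array([517,-153,45.]); p=np.array(s["ee_pos"]); d=p-piv; xd=np.array([np.cos(D),np.sin(D),0])
r=np.hypot(d@xd,d[2]); a0=np.arctan2(d@xd,d[2]); print("radius",r,"ang",a0,"lat",d@np.array([-np.sin(D),np.cos(D),0]))
O=np.array(s["orientation"]); pit=np.arctan2(O[:,2]@xd,-O[2,2]); print("pitch",pit)
# rotate about pivot (through axis y) by k*.125
yd=np.array([-np.sin(D),np.cos(D),0])
tg=[]
for k in np.arange(1,11)*.1:
    Q=R.from_rotvec(yd*k); tg.append((piv+Q.apply(d),Q.as_matrix()@O))
rel(tg)
E
```

```text
44.98293578624725
radius 61.32155710809335 ang -0.48638149967411975 lat -0.019154003336953152
pitch 0.5024329121087683
t 13.8 p [ 489.  -159.    99.2] z [ 0.472  0.097 -0.876] w 0.261 F [ 4.8  3.2 -4.4] q [-0.75  0.31  2.18  0.91  0.52 -0.17]
[ 494.4 -157.8  101.8] -> [6.1 0.  0.4] [ 0.  -0.1 -0. ]
[ 500.1 -156.6  103.8] -> [12.2  0.   1.4] [ 0.    -0.2   -0.001]
[ 505.9 -155.4  105.3] -> [18.1  0.   3. ] [ 0.    -0.3   -0.001]
[ 511.8 -154.1  106.1] -> [23.8 -0.   5.2] [ 0.    -0.4   -0.001]
[ 517.8 -152.8  106.3] -> [29.3 -0.   8. ] [ 0.    -0.5   -0.002]
[ 523.8 -151.6  105.9] -> [34.4 -0.  11.3] [ 0.    -0.6   -0.002]
[ 529.7 -150.3  104.9] -> [39.3 -0.  15.1] [ 0.    -0.7   -0.003]
[ 535.5 -149.1  103.3] -> [43.7 -0.  19.3] [ 0.001 -0.8   -0.003]
[ 541.1 -147.9  101.2] -> [47.7 -0.1 24. ] [ 0.001 -0.9   -0.003]
[ 546.5 -146.7   98.4] -> [51.1 -0.1 29. ] [ 0.001 -1.    -0.004]
```

The collar is lifted about 13 mm, and the reaction along the lever is ≈6.4 N, matching the spring. I'll swing the first half.

send_rows --increments '[{"fingers":1,"translation":[3,0,0.1],"twist":[0,-0.05,0]},{"fingers":1,"translation":[6.1,0,0.4],"twist":[0,-0.1,0]},{"fingers":1,"translation":[12.2,0,1.4],"twist":[0,-0.2,0]},{"fingers":1,"translation":[18.1,0,3],"twist":[0,-0.3,0]},{"fingers":1,"translation":[23.8,0,5.2],"twist":[0,-0.4,0]},{"fingers":1,"translation":[29.3,0,8],"twist":[0,-0.5,0]},{"fingers":1,"translation":[29.3,0,8],"twist":[0,-0.5,0]},{"fingers":1,"translation":[29.3,0,8],"twist":[0,-0.5,0]}]'

```text
time_s: 14.47
ee_pos: [520.0, -152.4, 105.6]
orientation: [[0.978, 0.208, 0.001], [0.208, -0.978, -0.004], [0.0, 0.005, -1.0]]
force: [1.8, 1.7, -6.2]
gripper_width: 0.265
finger_force: 44.9
```

```bash
cat > sw.py <<'E'
from go import *
s=ctrl.sense(); D=.21; piv=np.array([517,-153,45.]); xd=np.array([np.cos(D),np.sin(D),0]); yd=np.array([-np.sin(D),np.cos(D),0])
p=np.array(s["ee_pos"]); d=p-piv; O=np.array(s["orientation"]); f=np.array(s["force"])
pit=np.arctan2(O[:,2]@xd,-O[2,2]); print("radius",np.hypot(d@xd,d[2]),"ang",np.arctan2(d@xd,d[2]),"pitch",pit,"F along",-f@O[:,2],"F toolx",f@O[:,0],"Fy",f@O[:,1])
L0=lambda a:xd*np.sin(a)+np.array([0,0,np.cos(a)])
tg=[(piv+61.3*L0(a),frame(D,-a)) for a in (0,.1,.2,.3,.4,.5)]
rel(tg)
E
python3 sw.py
```

```text
radius 60.68085911313614 ang 0.049855004866895744 pitch 0.00030112833392965786 F along -6.163555681361152 F toolx 2.1017212308869544 Fy -1.3312231259503584
t 14.4667 p [ 520.  -152.4  105.6] z [ 0.001 -0.004 -1.   ] w 0.265 F [ 1.8  1.7 -6.2] q [-0.41  0.41  1.77 -0.    0.96  0.95]
[ 517.  -153.   106.3] -> [-3.  -0.1 -0.7] [ 0.005 -0.    -0.   ]
[ 523.  -151.7  106. ] -> [ 3.1 -0.1 -0.4] [ 0.005 -0.1   -0.   ]
[ 528.9 -150.5  105.1] -> [ 9.2 -0.1  0.5] [ 0.005 -0.2   -0.001]
[ 534.7 -149.2  103.6] -> [15.1 -0.1  2. ] [ 0.005 -0.3   -0.001]
[ 540.3 -148.   101.5] -> [20.8 -0.1  4.2] [ 0.005 -0.4   -0.001]
[ 545.7 -146.9   98.8] -> [26.4 -0.1  6.8] [ 0.004 -0.5   -0.001]
```

send_rows --increments '[{"fingers":1,"translation":[6.1,0,0.1],"twist":[0,-0.1,0]},{"fingers":1,"translation":[12.2,0,0.9],"twist":[0,-0.2,0]},{"fingers":1,"translation":[18.1,0,2.2],"twist":[0,-0.3,0]},{"fingers":1,"translation":[23.9,0,4.2],"twist":[0,-0.4,0]},{"fingers":1,"translation":[29,0,6.7],"twist":[0,-0.5,0]},{"fingers":1,"translation":[29,0,6.7],"twist":[0,-0.5,0]},{"fingers":1,"translation":[29,0,6.7],"twist":[0,-0.5,0]}]'

```text
time_s: 15.05
ee_pos: [545.0, -147.0, 96.3]
orientation: [[0.858, 0.207, -0.471], [0.181, -0.978, -0.101], [-0.481, 0.001, -0.876]]
force: [-2.7, 1.6, -4.4]
gripper_width: 0.262
finger_force: 45.0
```

```bash
python3 sw.py
```

```text
radius 58.72028918294294 ang 0.509179416612198 pitch -0.5023407558814892 F along -4.953954739611066 F toolx 0.05810494732029639 Fy -2.1059725079922207
t 15.05 p [ 545.  -147.    96.3] z [-0.471 -0.101 -0.876] w 0.262 F [-2.7  1.6 -4.4] q [-0.24  0.71  1.35 -0.21  1.55  1.17]
[ 517.  -153.   106.3] -> [-29.9   0.1   5. ] [ 0.001  0.502 -0.001]
[ 523.  -151.7  106. ] -> [-24.4   0.1   2.3] [ 0.001  0.402 -0.001]
[ 528.9 -150.5  105.1] -> [-18.7   0.1   0.2] [ 0.001  0.302 -0.001]
[ 534.7 -149.2  103.6] -> [-12.7   0.1  -1.3] [ 0.001  0.202 -0.002]
[ 540.3 -148.   101.5] -> [-6.7  0.  -2.3] [ 0.001  0.102 -0.002]
[ 545.7 -146.9   98.8] -> [-0.5  0.  -2.6] [ 0.001  0.002 -0.002]
```

send_rows --increments '[{"fingers":1,"translation":[0,0,-2],"twist":[0,0,0]},{"fingers":1,"translation":[1,0,-3],"twist":[0,-0.02,0]},{"fingers":1,"translation":[2,0,-3],"twist":[0,-0.03,0]},{"fingers":1,"translation":[3,0,-3],"twist":[0,-0.03,0]},{"fingers":1,"translation":[3,0,-3],"twist":[0,-0.03,0]}]'

```text
time_s: 15.47
ee_pos: [546.8, -146.5, 99.9]
orientation: [[0.843, 0.206, -0.496], [0.176, -0.979, -0.106], [-0.507, 0.002, -0.862]]
force: [-10.5, -0.1, -12.0]
gripper_width: 0.264
finger_force: 45.0
```

```bash
python3 sw.py | head -2
```

```text
radius 62.783687075371574 ang 0.5079373514468294 pitch -0.532236696314092 F along -15.621193054267273 F toolx -2.788734069059441 Fy -2.088442135830022
t 15.4667 p [ 546.8 -146.5   99.9] z [-0.496 -0.106 -0.862] w 0.264 F [-10.5  -0.1 -12. ] q [-0.24  0.72  1.32 -0.22  1.59  1.18]
```

send_rows --increments '[{"fingers":1,"translation":[0,0,3],"twist":[0,0.01,0]},{"fingers":1,"translation":[0,0,6],"twist":[0,0.02,0]},{"fingers":1,"translation":[0,0,9],"twist":[0,0.03,0]},{"fingers":1,"translation":[0,0,12],"twist":[0,0.03,0]},{"fingers":1,"translation":[0,0,12],"twist":[0,0.03,0]},{"fingers":1,"translation":[0,0,12],"twist":[0,0.03,0]}]'

```text
time_s: 15.97
ee_pos: [542.4, -147.6, 91.3]
orientation: [[0.86, 0.205, -0.467], [0.179, -0.979, -0.1], [-0.478, 0.003, -0.878]]
force: [-4.6, 2.6, -2.4]
gripper_width: 0.266
finger_force: 45.0
```

```bash
python3 sw.py | head -2
```

```text
radius 53.05746940218837 ang 0.511484129021312 pitch -0.49850404868252396 F along -3.9551628480669576 F toolx -2.3582881885958504 Fy -3.4568711711653823
t 15.9667 p [ 542.4 -147.6   91.3] z [-0.467 -0.1   -0.878] w 0.266 F [-4.6  2.6 -2.4] q [-0.25  0.71  1.36 -0.21  1.53  1.18]
```

send_rows --increments '[{"fingers":0.6,"translation":[0,0,0],"twist":[0,0,0]},{"fingers":0.4,"translation":[0,0,0],"twist":[0,0,0]},{"fingers":0.2,"translation":[0,0,0],"twist":[0,0,0]},{"fingers":0,"translation":[0,0,0],"twist":[0,0,0]},{"fingers":0,"translation":[0,0,0],"twist":[0,0,0]},{"fingers":0,"translation":[0,0,-20],"twist":[0,0,0]},{"fingers":0,"translation":[0,0,-50],"twist":[0,0,0]},{"fingers":0,"translation":[0,0,-85],"twist":[0,0,0]},{"fingers":0,"translation":[0,0,-120],"twist":[0,0,0]},{"fingers":0,"translation":[50,-35,-150],"twist":[0,0.1,0]},{"fingers":0,"translation":[60,-70,-170],"twist":[0,0.2,0]},{"fingers":0,"translation":[70,-110,-170],"twist":[0,0.3,0]}]'

```text
time_s: 16.97
ee_pos: [662.9, -30.5, 208.0]
orientation: [[0.962, 0.205, -0.18], [0.2, -0.979, -0.044], [-0.185, 0.007, -0.983]]
force: [0.4, -0.1, 0.1]
gripper_width: 0.999
finger_force: 0.0
```

```bash
python3 - <<'E'
from go import *
rel([])
D=.21; piv=np.array([517,-153,45.]); xd=np.array([np.cos(D),np.sin(D),0])
L=xd*np.sin(.5)+np.array([0,0,np.cos(.5)])
for n in("side","top"):
    im=cam(n); C=cloud(im); ok=im["depth"]>0; save(im,n[0]+"6.png")
    P=C[ok&(np.hypot(C[...,0]-540,C[...,1]+148)<45)&(C[...,2]>55)&(C[...,2]<150)]
    print(n,len(P),"farthest along lever",np.sort((P-piv)@L)[-6:].round(1),"top pts",P[P[:,2]>105].mean(0).round(1))
    P=C[ok&(np.hypot(C[...,0]-538,C[...,1]+305)<40)&(C[...,2]>165)&(C[...,2]<195)]; print("lamp z",np.median(P[:,2]).round(1))
    for q in ("wash_bottle","paste_can","flux_jar","spool"):
        for r in ctrl.pinpoint(n,q)[:1]: print(q,np.round(r["location"],1))
a=cv2.imread('pics/s6.png')[60:200,220:360];b=cv2.imread('pics/t6.png')[160:300,280:420]
cv2.imwrite('pics/st6.png',cv2.resize(np.hstack([a,b]),None,fx=2.8,fy=2.8,interpolation=3))
E
```

```text
t 16.9667 p [662.9 -30.5 208. ] z [-0.18  -0.044 -0.983] w 0.999 F [ 0.4 -0.1  0.1] q [-0.11  0.57  1.21 -0.06  1.54  1.26]
side 187 farthest along lever [79.3 80.4 80.9 80.9 82.4 83. ] top pts [ 546.3 -142.2  111.1]
lamp z 174.9
wash_bottle [301.9 215.1]
paste_can [317.7 159.7]
flux_jar [232.4 241.5]
spool [249.6 303.6]
top 211 farthest along lever [83.5 84.4 84.7 85.7 86.  87.2] top pts [ 550.3 -145.9  112.1]
lamp z 175.7
wash_bottle [351.3 262.4]
paste_can [217.8 195.1]
flux_jar [219.7 192.4]
spool [158.2 219.8]
```

View pics/st6.png

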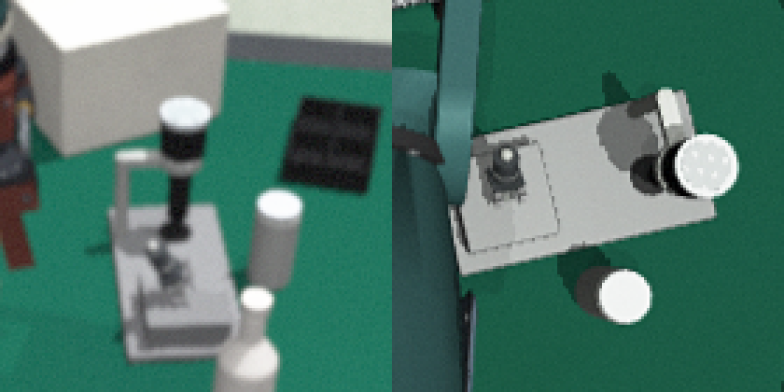

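The lever now leans away from the robot (ball at top px (321,216)), its angle mirrors the start position, and the lamp and bystanders are in place. Last check: is the collar down?

```bash
python3 - <<'E'
from go import *
D=.21; piv=np.array([517,-153,45.]); xd=np.array([np.cos(D),np.sin(D),0]); yd=np.array([-np.sin(D),np.cos(D),0])
L=xd*np.sin(.5)+np.array([0,0,np.cos(.5)])
for n,o in(("side",(-2.5,1.5,0)),("top",(2,-1.5,0))):
    im=cam(n); C=cloud(im)-np.array(o)-piv; ok=im["depth"]>0
    s=C@L; lat=C@yd; t=C@np.cross(yd,L)
    print(n)
    for a in range(20,88,4):
        m=ok&(s>=a)&(s<a+4)&(abs(lat)<24)&(abs(t)<22)&(C[...,2]>6); 
        if m.sum()>1: print(a,m.sum(),"lat",lat[m].min().round(0),lat[m].max().round(0),"t",t[m].min().round(0),t[m].max().round(0))
E
```

```text
side
20 10 lat -13.0 15.0 t -17.0 2.0
24 8 lat -12.0 14.0 t -16.0 -8.0
28 9 lat -17.0 13.0 t -21.0 12.0
32 14 lat -13.0 14.0 t -19.0 13.0
36 27 lat -17.0 15.0 t -18.0 11.0
40 13 lat -9.0 15.0 t -12.0 9.0
44 9 lat -2.0 12.0 t -11.0 10.0
48 6 lat 3.0 11.0 t -11.0 5.0
52 11 lat -7.0 12.0 t -11.0 7.0
56 11 lat -2.0 12.0 t -11.0 10.0
60 6 lat -3.0 14.0 t -11.0 5.0
64 12 lat -0.0 12.0 t -11.0 9.0
68 10 lat -9.0 11.0 t -10.0 11.0
72 19 lat -11.0 12.0 t -11.0 9.0
76 8 lat -3.0 9.0 t -6.0 5.0
80 5 lat -2.0 3.0 t -3.0 1.0
top
20 5 lat -9.0 16.0 t -19.0 -5.0
24 3 lat 15.0 16.0 t -18.0 -5.0
28 4 lat -11.0 15.0 t -16.0 -11.0
32 15 lat -15.0 15.0 t -21.0 -4.0
36 38 lat -15.0 15.0 t -17.0 11.0
40 17 lat -14.0 15.0 t -13.0 11.0
44 7 lat -8.0 12.0 t -12.0 -4.0
48 8 lat -1.0 12.0 t -11.0 -3.0
52 10 lat -12.0 12.0 t -14.0 -1.0
56 7 lat -7.0 12.0 t -12.0 -2.0
60 6 lat -4.0 10.0 t -11.0 -5.0
64 7 lat -7.0 12.0 t -11.0 -1.0
68 11 lat -9.0 10.0 t -12.0 -0.0
72 33 lat -10.0 12.0 t -12.0 10.0
76 10 lat -7.0 11.0 t -11.0 1.0
80 13 lat -4.0 6.0 t -7.0 5.0
```

The skirt's top face is at about 40 mm and the collar's top at about 74 mm along the lever. Those are the "down" values, so it is locked.

```bash
python3 -c "
from cell import ctrl
print(ctrl.sign_off())"
```

```text
the job is handed in; nothing more can be done
None
```

The job is handed in: the lamp sits fully down on the charging ring (head top measured at 175 mm), the lever is flipped over away from the robot, the collar measures down and locked, and nothing else moved that I could see; it took about 17 s of the 58 s allowed.

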